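Put returned hardware back in its trays

TASK

Four returned pieces of hardware (a hexagon nut, a shaft collar, a knob and a drawer pull) lie mixed on the stockroom bench: put each one into the blue tray whose ledge shows the same piece as a sample, set down flat on the tray floor, the knob and the pull standing on their feet. Set them down, do not throw or drop them, and leave the two green and white cartons among them where they stand.

Things in the scene. Friction and masses are not known exactly. Their poses are not given: they have to be found in the camera images.
- nut: loose large steel hexagon nut lying flat, 46 mm across flats (53 across corners), 24 high, 30 bore, about 0.2 kg. Origin: centre of its underside; z up along the bore; flats face its own +x and every 60 degrees from there. Any yaw. In the curved row between robot and trays.
- collar: loose round steel shaft collar (a plain ring with a thin black slit) lying flat, 46 mm outside, 26 bore, 16 high, about 0.14 kg. Origin: centre of its underside; z up. Any yaw. In the curved row between robot and trays.
- knob: loose aluminium mushroom-shaped furniture knob standing on its foot, 30 mm high; head 36 mm diameter with its straight rim 18 to 25 mm above the foot, foot 28 mm diameter, neck 16. About 0.06 kg. Origin: centre of the foot's underside; z up. In the curved row between robot and trays.
- pull: loose steel drawer pull standing on two round feet: bar 80 long (x) x 12 wide (y) x 8 mm thick, its top 32 mm up, underside 24, on 10 mm legs 62 apart with 18 mm feet. About 0.09 kg. Origin: on the bench under the bar's middle; x along the bar, at the start within 30 degrees of straight ahead of the robot; z up. In the curved row between robot and trays.
- tray_nut: fixed open blue tray, 120 (x) x 130 (y) x 25 mm high, walls and floor 5 thick. Origin: centre of its underside; z up. Joined to its +x wall (away from the robot, within 17 degrees) a black ledge 62 deep, 20 high, carrying a fixed sample 93 mm along +x from the origin: a hexagon nut 24 mm high: the nuts' tray.
- tray_collar: fixed open blue tray, 120 (x) x 130 (y) x 25 mm high, walls and floor 5 thick. Origin: centre of its underside; z up. Joined to its +x wall (away from the robot, within 17 degrees) a black ledge 62 deep, 20 high, carrying a fixed sample 93 mm along +x from the origin: a round shaft collar 16 mm high: the collars' tray.
- tray_knob: fixed open blue tray, 120 (x) x 130 (y) x 25 mm high, walls and floor 5 thick. Origin: centre of its underside; z up. Joined to its +x wall (away from the robot, within 17 degrees) a black ledge 62 deep, 20 high, carrying a fixed sample 93 mm along +x from the origin: a mushroom knob 30 mm high: the knobs' tray.
- tray_pull: fixed open blue tray, 120 (x) x 130 (y) x 25 mm high, walls and floor 5 thick. Origin: centre of its underside; z up. Joined to its +x wall (away from the robot, within 17 degrees) a black ledge 62 deep, 20 high, carrying a fixed sample 93 mm along +x from the origin: a drawer pull 32 mm high, its bar along the tray's y: the pulls' tray.
- carton1: loose green and white carton, upright, 46 (x) x 40 (y) x 50 mm high, about 0.35 kg; one of two alike standing in the row of parts; to be left alone. Origin: centre of its underside; z up.
- carton2: loose green and white carton, upright, 46 (x) x 40 (y) x 50 mm high, about 0.35 kg; one of two alike standing in the row of parts; to be left alone. Origin: centre of its underside; z up.
Mind the look-alikes: they are no part of the job. What is shaped like the tray_nut but pink is not meant.

How it is judged:
By the outcome, as a careful person would: the job done as asked, in the order asked, and still so for the second after the job is handed in, with the robot touching nothing.
It also fails if it takes over 102 s, if anything falls off the work surface, if the arm or the gripper's body presses on something with over 40 N, if the wrist force passes 120 N, or if a joint passes its speed limit or range.

ROBOT

A 6-joint arm with a two-finger parallel gripper is mounted at the origin on the work surface. World frame = base frame: x ahead of the robot, y to its left, z up, the work surface at z = 0. Lengths are in m, angles in degrees, forces in N, time in s.
With the tool pointing down it reaches from about 0.4 to 0.825 m from the base axis. Payload 7 kg.
Tool frame: the origin (TCP) lies on the centre line of the jaws, within the pads' length; the fingertips stand 19 mm ahead of it and the grasp point (between the pads) is the TCP (r.tip_extent is the distance from the TCP to the fingertips, in m); z points along the fingers, y is the line along which they close (so a half turn about z gives the same grasp; the last joint's range is limited). The gripper opens to 88 mm and grips with 3 to 60 N. Pads are 19 mm wide; open, the fingers measure 130 mm over their backs; the gripper's body (78 mm by 193 mm) begins 47 mm behind the grasp point.
Start: joints at [-54.253, 20.546, 0.682, 0, -70.136, -16.507], TCP at [0.222, -0.637, 0.246] pointing down, gripper open.
Joint ranges: [-176.03, 176.03], [-82.01, 121.73], [-58.28, 71.71], [-173.87, 95.51], [-174.79, -0.11], [-173.66, 173.66]. Speed limits (degrees/s): [136.94, 136.94, 172.46, 180, 180, 180].

INTERFACE

Orientations are given as [roll, pitch, yaw] about the fixed x, y, z axes, in that order (R = Rz(yaw) Ry(pitch) Rx(roll)).
In Python, from plant import r gives the robot as it stands. The module is installed in compiled form; this text tells all that it offers.
- The arm moves only by the tool jog_arm, never from a script. Its argument "deltas" is a list that holds one entry, the list of rows, each a list of 5 numbers: the opening, from -1 (shut) to 1 (fully open), then the shift along the world's x, y, z in cm, then the turn about the world's z in rad. In form: [[[claw, dx, dy, dz, turn], ...]]. A call has 1 to 8 rows; each row shifts and turns the commanded pose from where the row before left it; what a row does not reach is not made up. A row lasts 1/8 s, in which the tool goes at most 62.5 mm and 10.7 degrees, less where a joint would pass 70% of its speed; a pose out of reach is approached as far as the arm can. A call with a gripper value outside its range is refused whole. The fingers move at their own pace and stop on an object; "force" is the grip in N (left out, the last holds). Time passes only in rows, so rows that do not move let the fingers close. It gives the time, the measured TCP pose, the force, the opening and the grip force at its end, in the units of the state.
- r.get_state(): the state, without advancing time (a new reading comes with each control period).
- r.capture(name): name is "side" or "top"; returns the picture (420x560x3 uint8, blue, green, red); there is no depth.
- r.camera_info(name): a dict with "fx", "fy", "cx", "cy" (pixels), "view" (4x4, takes a point from world to camera coordinates). Camera axes: x right, y up, looking along -z (the intrinsics and any distortion apply to the point x, -y, -z); pixel columns grow to the right and rows downward; lengths in m; the calibration is good to about 2 mm. A picture is of the moment at which its call begins. camera_info takes no time and is no camera call.
- r.close_job(): hands the job in; it is judged then, once.
The state is a dict: "time_s": time; "joints": joint angles; "qd": joint speeds; "joint_torque": joint torques, N m; "tcp_pos": TCP position; "eef_rot": TCP orientation; "contact_force": force on the tool from outside, world axes, zero at the start; "moment": the same for the moment, N m; "gripper_width": finger opening in m; "gripper_force": force on a finger pad.
Only numpy, scipy, OpenCV 4.12 (cv2) and the standard library are available. Lean on these libraries where they do the work, as an engineer would, in place of code of your own. Each camera call takes 0.05 s, during which the arm holds its last target. There are 200 camera calls.

## Working session

There is one attempt and no reset: what is moved stays moved. The work goes in short steps, Python scripts to look and compute and a tool call to move; the robot and the scene stay as the last step left them, time stands still between calls to the robot, and variables do not carry over. Pictures are saved under pics/ and viewed, at most 14 in all, crops included, and the job is handed in when it is done.

Besides the shell and the picture viewer there is one more tool, called as name(argument=value, ...), one argument or row to a line, values as JSON. jog_arm: Moves the arm, as the interface text tells. Its arguments: {"type":"object","properties":{"deltas":{"type":"array"},"force":{"type":"number"}},"required":["deltas"]}

```bash
mkdir -p pics; python3 - <<'E'
from plant import r
import cv2,numpy as np
for n in("top","side"):
    im=r.capture(n); cv2.imwrite(f"pics/{n}0.png",im); 
    c=r.camera_info(n); print(n,{k:(np.round(v,4).tolist()) for k,v in c.items() if k!="name"})
    cv2.imwrite(f"pics/{n}0b.png",cv2.resize(im,(800,600)))
s=r.get_state(); print(s)
E
```

```text
top {'fx': 520.6056, 'fy': 520.6056, 'cx': 275.9667, 'cy': 210.1614, 'view': [[0.0253, -0.9996, 0.0119, 0.018], [0.9803, 0.0271, 0.1957, -0.4447], [-0.1959, 0.0067, 0.9806, -1.2643], [0.0, 0.0, 0.0, 1.0]]}
side {'fx': 475.8965, 'fy': 475.8965, 'cx': 280.3355, 'cy': 205.3767, 'view': [[-0.9228, -0.3848, -0.0211, 0.4294], [0.2546, -0.6499, 0.7161, -0.1053], [-0.2892, 0.6554, 0.6977, -1.0941], [0.0, 0.0, 0.0, 1.0]]}
{'time_s': 0.1, 'joints': array([-5.42538550e+01,  2.05866816e+01,  6.38997846e-01, -1.80614774e-02,
       -7.01353218e+01, -1.65060693e+01]), 'qd': array([ 0.02584816, -0.06381261,  0.11654732,  0.04508717,  0.04297982,
        0.09798859]), 'joint_torque': array([-2.25878888e-03, -5.84162378e+01,  2.93750328e+01,  7.01553136e+00,
        1.01566533e-02, -4.22808864e-05]), 'tcp_pos': array([ 0.22226603, -0.63692358,  0.24472247]), 'eef_rot': array([ 1.79915591e+02, -7.30530657e-03, -1.60766069e+02]), 'contact_force': array([0.30556191, 0.37657028, 0.83826964]), 'moment': array([-0.01238458, -0.03720039, -0.05461999]), 'gripper_force': 0.0, 'gripper_width': 0.08742744301345015}
```

View pics/top0b.png

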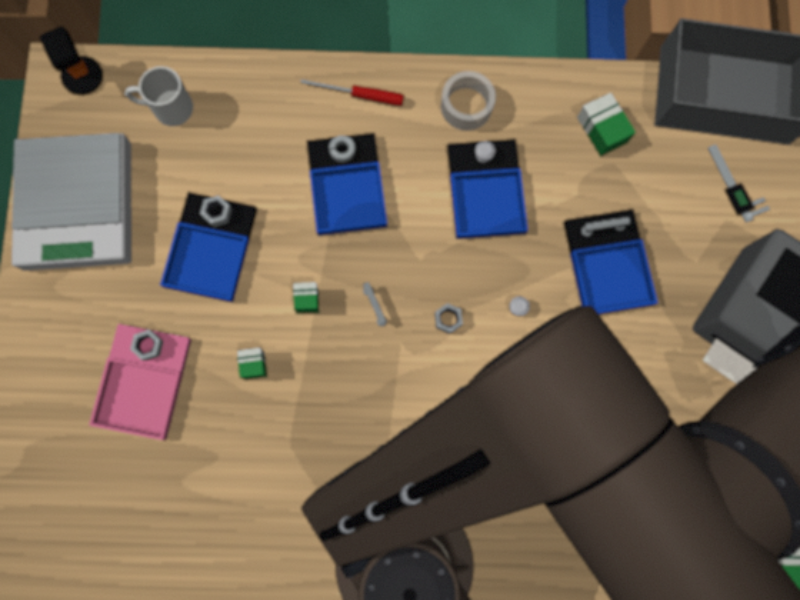

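View pics/side0b.png

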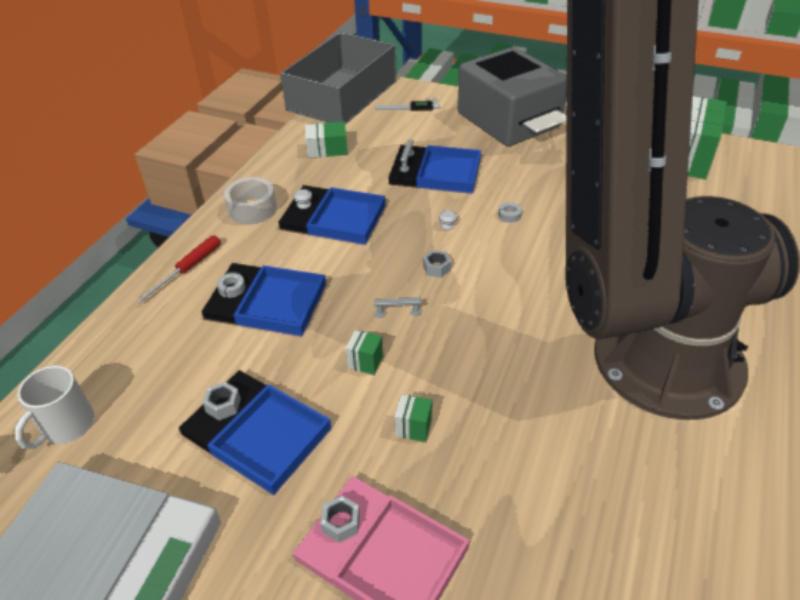

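Top view (800x600 pixels):
- Loose nut at (449,319), knob at (518,306), pull at (375,305). The collar is hidden under the arm; the side view shows it at (510,212).
- Tray samples: nut (215,211), collar (342,149), knob (485,151), pull (606,227).

Look-alikes:
- The pink tray with a nut at (146,345) is a decoy for tray_nut.
- The fixed samples look like the loose parts.
- The tape roll at (468,100) could pass for the collar.
- The cartons are at (306,297) and (251,363). A bigger one at (607,123) is not in the row.

Next I'll measure.

```bash
cat > h.py <<'E'
import cv2,numpy as np
from plant import r
def ray(n,px,z):
    c=r.camera_info(n);V=np.array(c["view"]);R,t=V[:3,:3],V[:3,3]
    d=R.T@np.array([(px[0]-c["cx"])/c["fx"],-(px[1]-c["cy"])/c["fy"],-1]);o=-R.T@t
    return (o+d*(z-o[2])/d[2])
def proj(n,p):
    c=r.camera_info(n);V=np.array(c["view"]);q=V[:3,:3]@np.array(p)+V[:3,3]
    return c["cx"]+c["fx"]*q[0]/-q[2],c["cy"]+c["fy"]*(-q[1])/-q[2]
def blobs(mask,lo,hi):
    k=cv2.findContours(mask,cv2.RETR_EXTERNAL,cv2.CHAIN_APPROX_NONE)[0]
    return [c for c in k if lo<cv2.contourArea(c)<hi]
def cen(c):
    m=cv2.moments(c);return m["m10"]/m["m00"],m["m01"]/m["m00"]
def hullrect(n,c,z):
    P=np.array([ray(n,p[0],z)[:2] for p in cv2.convexHull(c)],np.float32)*1000
    return cv2.minAreaRect(P)
E
python3 - <<'E'
from h import *
for n in("top","side"):
    im=cv2.imread(f"pics/{n}0.png");hsv=cv2.cvtColor(im,cv2.COLOR_BGR2HSV);H,S,V=cv2.split(hsv)
    blue=((H>105)&(H<130)&(S>140)&(V>40)).astype(np.uint8)*255
    for c in blobs(blue,800,9000):
        print(n,"blue",np.round(cen(c)),[np.round(v,1) for v in hullrect(n,c,.025)])
    g=((S<70)&(V>60)).astype(np.uint8)*255
    for c in blobs(g,40,1500):
        p=cen(c);q=ray(n,p,.015)
        if .3<q[0]<.9 and abs(q[1])<.5: print(n,"grey",np.round(p,1),cv2.contourArea(c),np.round(q*1000,1),[np.round(v,1) for v in hullrect(n,c,.024)])
    gr=((H>50)&(H<85)&(S>120)).astype(np.uint8)*255
    for c in blobs(gr,60,900): print(n,"green",np.round(cen(c)),np.round(ray(n,cen(c),.03)*1000))
top=cv2.imread("pics/top0.png")[190:240,240:400];side=cv2.imread("pics/side0.png")[130:240,250:380]
a=cv2.resize(top,None,fx=4.9,fy=4.9,interpolation=3);b=cv2.resize(side,None,fx=3,fy=3,interpolation=3)
o=np.zeros((600,800,3),np.uint8);o[:a.shape[0],:a.shape[1]]=a;o[250:250+b.shape[0],:b.shape[1]]=b
cv2.imwrite("pics/crop1.png",o)
E
```

```text
top blue [429. 193.] [array([ 504.3, -363.1]), array([124.6, 131.9]), np.float64(11.1)]
top blue [143. 182.] [array([513.2, 372.2]), array([129.8, 124.4]), np.float64(79.2)]
top blue [342. 141.] [array([ 638.4, -137.8]), array([127.2, 127.2]), np.float64(6.2)]
top blue [243. 137.] [array([640.4, 120.1]), array([127.8, 124.8]), np.float64(8.8)]
top blue [424.  20.] [array([ 995.7, -365.7]), array([ 72.5, 124. ]), np.float64(88.5)]
top grey [174.9 248.2] 157.0 [344.9 282.5  15. ] [array([343.6, 279.3]), array([26.4, 47.6]), np.float64(4.7)]
top grey [102. 241.] 332.5 [358.3 467.4  15. ] [array([356.6, 463.8]), array([56.9, 48.3]), np.float64(48.1)]
top grey [313.7 222.3] 302.0 [420.9 -67.8  15. ] [array([418.9, -66.5]), array([54.2, 48.4]), np.float64(0.4)]
top grey [363.2 213.8] 152.0 [ 446.6 -194.7   15. ] [array([ 444.3, -192.8]), array([35.8, 36.6]), np.float64(89.7)]
top grey [261.8 212.6] 160.0 [442.4  65.6  15. ] [array([440.4,  66.5]), array([85.7, 18.4]), np.float64(25.6)]
top grey [213.3 201.5] 140.0 [468.2 191.5  15. ] [array([466.2, 189.9]), array([23.5, 43.8]), np.float64(
[... 2761 characters left out ...]
ide grey [211.4 138.5] 137.0 [ 749.6 -154.9   15. ] [array([ 742.6, -145. ]), array([38. , 74.7]), np.float64(29.1)]
side grey [174.9 139.8] 974.0 [ 847.5 -110.4   15. ] [array([ 841.6, -101.9]), array([103.7, 165.7]), np.float64(36.7)]
side grey [284.2 108. ] 104.5 [ 610.9 -381.4   15. ] [array([ 603.9, -368.7]), array([ 24.9, 131.5]), np.float64(12.1)]
side green [294. 293.] [320. 275.  30.]
side green [259. 247.] [439. 187.  30.]
side green [234.  96.] [ 778. -365.   30.]
side green [540.  76.] [-125. -845.   30.]
side green [319.  49.] [ 633. -774.   30.]
side green [296.  44.] [ 726. -784.   30.]
side green [549.  12.] [ -146. -1407.    30.]
side green [508.   9.] [   13. -1387.    30.]
```

View pics/crop1.png

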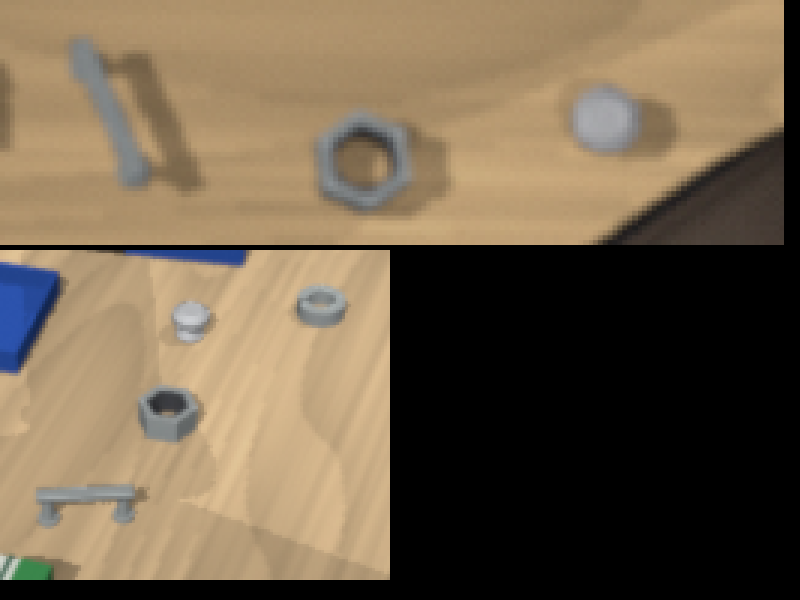

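The crop confirms the choices: pull top-left, open-bore nut, round knob in the top view, and the plain ring collar at upper right in the side view. The two views agree to 2-4 mm. I'll take the knob first, at (447,-195.5) mm, and the arm then clears the collar for the top camera.

jog_arm(
  deltas=[
    [[0.5,2.8,5.5,-1.0,0],[0.5,2.8,5.5,-1.0,0],[0.5,2.8,5.5,-1.0,0],[0.5,2.8,5.5,-1.0,0],[0.5,2.8,5.5,-1.0,0],[0.5,2.8,5.5,-1.0,0],[0.5,2.8,5.5,-1.0,0],[0.5,2.8,5.5,-1.0,0]],
  ],
  force=20,
)

```text
time_s: 1.1
tcp_pos: [0.4468, -0.1955, 0.1654]
eef_rot: [-180.0, 0.0, -160.8]
contact_force: [2.0, -0.4, -0.1]
gripper_width: 0.0653
gripper_force: 0.0
```

jog_arm(
  deltas=[
    [[0.5,0,0,-5,0],[0.5,0,0,-4.5,0],[0.5,0,0,-3,0],[0.5,0,0,-1.8,0],[0.5,0,0,0,0],[-1,0,0,0,0],[-1,0,0,0,0],[-1,0,0,0,0]],
  ],
  force=20,
)

```text
time_s: 2.1
tcp_pos: [0.4467, -0.1975, 0.0233]
eef_rot: [-180.0, 0.1, -160.8]
contact_force: [-0.8, 0.6, -0.2]
gripper_width: 0.0412
gripper_force: 0.0
```

jog_arm(
  deltas=[
    [[-1,0,0,0,0],[-1,0,0,0,0],[-1,0,0,0,0],[-1,0,0,0,0]],
  ],
)

```text
time_s: 2.6
tcp_pos: [0.4466, -0.1974, 0.0231]
eef_rot: [-180.0, 0.0, -160.7]
contact_force: [-1.2, 1.2, 6.1]
gripper_width: 0.0343
gripper_force: 20.0
```

```bash
python3 - <<'E'
from h import *
s=r.get_state();print(s["gripper_width"],s["gripper_force"],s["tcp_pos"])
im=r.capture("top");cv2.imwrite("pics/top1.png",im);H,S,V=cv2.split(cv2.cvtColor(im,cv2.COLOR_BGR2HSV))
for c in blobs(((S<70)&(V>60)).astype(np.uint8)*255,40,1500):
    p=cen(c);q=ray("top",p,.01)
    if .3<q[0]<.5: print(np.round(p,1),np.round(q*1000,1),[np.round(v,1) for v in hullrect("top",c,.016)])
cv2.imwrite("pics/top1b.png",cv2.resize(im,(800,600)))
E
```

```text
0.03432202707639643 20.000690103624947 [ 0.44660971 -0.19744978  0.02306488]
[392.9 256.2] [ 339.9 -270.4   10. ] [array([ 339.7, -268.3]), array([45.6, 48.8]), np.float64(1.5)]
[175.2 246.9] [348.7 282.7  10. ] [array([348.3, 281. ]), array([18.9, 47.8]), np.float64(4.7)]
[292.9 248.7] [352.2 -16.1  10. ] [array([353.2, -14.7]), array([ 40.7, 108.7]), np.float64(1.5)]
[513.9 255.9] [ 348.9 -579.7   10. ] [array([ 348.3, -575.9]), array([112.6,  53.6]), np.float64(56.1)]
[102.  240.9] [359. 469.  10.] [array([358.2, 467.1]), array([55.5, 48.6]), np.float64(48.1)]
[259.5 207.1] [457.8  72.3  10. ] [array([452.1,  70.1]), array([65.3, 18.7]), np.float64(29.8)]
[213.3 201.6] [469. 192.  10.] [array([468. , 190.8]), array([23.7, 44.1]), np.float64(1.6)]
[401.2 206.4] [ 469.7 -294.5   10. ] [array([ 476. , -349.9]), array([122.6, 225.2]), np.float64(27.9)]
```

View pics/top1b.png

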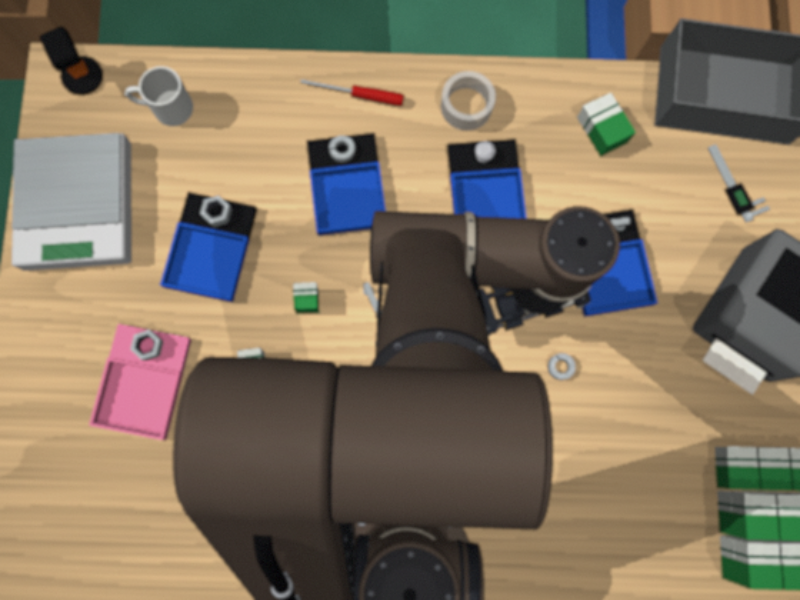

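The top view shows the collar alone at (562,367), with its slit at the upper left; that puts it at (340,-270) mm. The knob is gripped at 20 N. Lifting and moving to the knob tray at (638,-137).

jog_arm(
  deltas=[
    [[-1,0,0,1.5,0],[-1,0,0,3,0],[-1,0,0,4,0],[-1,4,1.2,0,0],[-1,5,1.6,0,0],[-1,5,1.6,0,0],[-1,4,1.2,0,0],[-1,1.1,0.4,0,0]],
  ],
)

```text
time_s: 3.65
tcp_pos: [0.6391, -0.1366, 0.1066]
eef_rot: [180.0, -0.0, -160.7]
contact_force: [-0.3, 0.4, -0.6]
gripper_width: 0.0348
gripper_force: 20.0
```

```bash
python3 - <<'E'
from h import *
print(r.get_state()["gripper_width"],r.get_state()["tcp_pos"])
im=r.capture("side");cv2.imwrite("pics/s2.png",cv2.resize(im[80:280,120:400],(784,560),interpolation=3))
E
```

```text
0.03480627308398751 [ 0.63909168 -0.13660711  0.10663425]
```

View pics/s2.png

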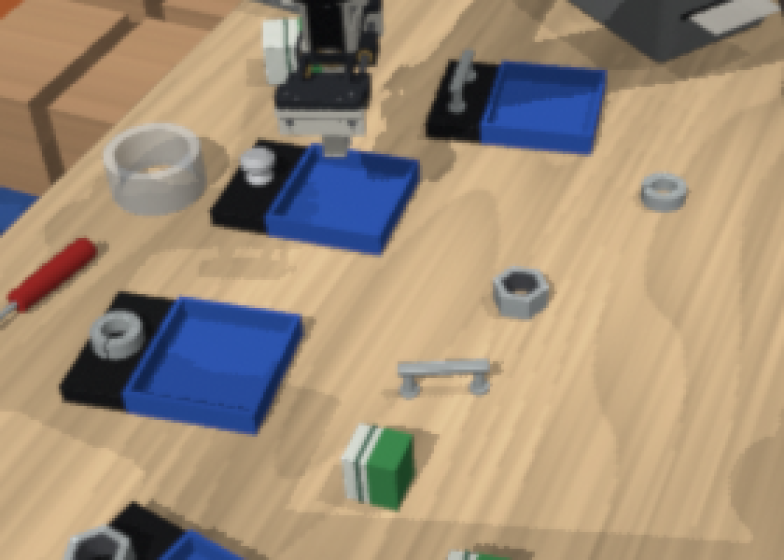

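The knob is off the bench, held behind the finger near (338,150). The other parts haven't moved. Setting it down: the TCP should reach about 0.028.

jog_arm(
  deltas=[
    [[-1,0,0,-3,0],[-1,0,0,-2.5,0],[-1,0,0,-1.4,0],[-1,0,0,-0.6,0],[-1,0,0,-0.2,0],[-1,0,0,0,0]],
  ],
)

```text
time_s: 4.45
tcp_pos: [0.6377, -0.1375, 0.0313]
eef_rot: [-180.0, 0.1, -160.8]
contact_force: [0.5, 0.6, -0.6]
gripper_width: 0.0346
gripper_force: 20.0
```

jog_arm(
  deltas=[
    [[-1,0,0,-0.2,0],[-1,0,0,-0.1,0],[-1,0,0,0,0]],
  ],
)

```text
time_s: 4.82
tcp_pos: [0.6375, -0.1374, 0.0281]
eef_rot: [-180.0, 0.0, -160.7]
contact_force: [-0.4, -0.5, 3.5]
gripper_width: 0.0343
gripper_force: 20.0
```

jog_arm(
  deltas=[
    [[0.3,0,0,0,0],[0.3,0,0,0,0],[0.3,0,0,0,0],[0.3,0,0,2,0],[0.5,0,0,4,0],[0.5,-2,-1,3,0],[0.5,-5,-2.2,0,0],[0.5,-5,-2.2,0,0]],
  ],
)

```text
time_s: 5.82
tcp_pos: [0.5162, -0.1918, 0.1178]
eef_rot: [-180.0, 0.0, -160.7]
contact_force: [0.2, -0.3, 0.4]
gripper_width: 0.0655
gripper_force: 0.0
```

jog_arm(
  deltas=[
    [[0.5,-5,-2.2,0,0],[0.5,-5,-2.2,0,0],[0.5,-5,-2.2,0,0],[0.5,-2.8,-1.3,0,0],[0.5,0,0,0,0]],
  ],
)

```text
time_s: 6.45
tcp_pos: [0.3373, -0.2709, 0.1178]
eef_rot: [180.0, 0.0, -160.9]
contact_force: [0.9, -0.4, -0.7]
gripper_width: 0.0657
gripper_force: 0.0
```

jog_arm(
  deltas=[
    [[0.5,0.3,0,-3.5,0],[0.5,0,0,-3.5,0],[0.5,0,0,-1.8,0],[0.5,0,0,-0.7,0],[0.5,0,0,0,0],[-1,0,0,0,0],[-1,0,0,0,0],[-1,0,0,0,0]],
  ],
  force=30,
)

```text
time_s: 7.45
tcp_pos: [0.3428, -0.2706, 0.0232]
eef_rot: [-180.0, 0.1, -160.7]
contact_force: [-0.1, 1.4, 4.4]
gripper_width: 0.0462
gripper_force: 30.0
```

jog_arm(
  deltas=[
    [[-1,0,0,0,0],[-1,0,0,0,0],[-1,0,0,0,0]],
  ],
)

```text
time_s: 7.82
tcp_pos: [0.3429, -0.2706, 0.0232]
eef_rot: [-180.0, 0.1, -160.7]
contact_force: [-1.7, 1.6, 7.0]
gripper_width: 0.0456
gripper_force: 30.0
```

jog_arm(
  deltas=[
    [[-1,0,0,1.5,0],[-1,0,0,3.5,0],[-1,0,0,4,0],[-1,2.2,3,0,0],[-1,3.5,4.6,0,0],[-1,3.5,4.6,0,0],[-1,3.5,4.6,0,0],[-1,3.5,4.6,0,0]],
  ],
)

```text
time_s: 8.82
tcp_pos: [0.5048, -0.0548, 0.1126]
eef_rot: [180.0, -0.0, -160.8]
contact_force: [0.4, -0.4, -1.0]
gripper_width: 0.0457
gripper_force: 30.0
```

jog_arm(
  deltas=[
    [[-1,3.5,4.6,0,0],[-1,3.5,4.6,0,0],[-1,3.5,4.6,0,0],[-1,2.2,3,0,0],[-1,0.8,1,0,0],[-1,0,0,0,0]],
  ],
)

```text
time_s: 9.57
tcp_pos: [0.6389, 0.1217, 0.1118]
eef_rot: [180.0, -0.1, -160.7]
contact_force: [0.1, -0.8, -0.9]
gripper_width: 0.0456
gripper_force: 30.0
```

jog_arm(
  deltas=[
    [[-1,0,0,-3,0],[-1,0,0,-2.5,0],[-1,0,0,-1.5,0],[-1,0,0,-0.7,0],[-1,0,0,-0.3,0],[-1,0,0,0,0]],
  ],
)

```text
time_s: 10.32
tcp_pos: [0.6396, 0.1216, 0.0331]
eef_rot: [180.0, 0.0, -160.8]
contact_force: [0.1, -0.0, -1.8]
gripper_width: 0.046
gripper_force: 30.0
```

jog_arm(
  deltas=[
    [[-1,0,0,-0.3,0],[-1,0,0,-0.15,0],[-1,0,0,0,0]],
  ],
)

```text
time_s: 10.7
tcp_pos: [0.6394, 0.1217, 0.0283]
eef_rot: [180.0, 0.0, -160.8]
contact_force: [-1.2, -0.6, 0.5]
gripper_width: 0.0456
gripper_force: 30.0
```

jog_arm(
  deltas=[
    [[-1,0,0,-0.05,0],[-1,0,0,0,0]],
  ],
)

```text
time_s: 10.95
tcp_pos: [0.6394, 0.1217, 0.0283]
eef_rot: [-180.0, 0.0, -160.7]
contact_force: [-3.1, 0.3, 5.3]
gripper_width: 0.0456
gripper_force: 30.0
```

jog_arm(
  deltas=[
    [[0.3,0,0,0,0],[0.3,0,0,0,0],[0.3,0,0,0,0],[0.3,0,0,2,0],[0.3,0,0,4,0],[0.3,-2.5,-0.5,2.5,0.03],[0.3,-5,-1.4,0,0.03],[0.3,-5,-1.4,0,0.03]],
  ],
)

```text
time_s: 11.95
tcp_pos: [0.5131, 0.0882, 0.1126]
eef_rot: [180.0, 0.0, -155.6]
contact_force: [-0.2, 1.4, 0.6]
gripper_width: 0.0569
gripper_force: 0.0
```

```bash
python3 - <<'E'
from h import *
im=r.capture("side");cv2.imwrite("pics/s3.png",cv2.resize(im[80:280,120:400],(784,560),interpolation=3))
print(r.get_state()["tcp_pos"],r.get_state()["eef_rot"])
H,S,V=cv2.split(cv2.cvtColor(im,cv2.COLOR_BGR2HSV))
for c in blobs(((S<70)&(V>60)).astype(np.uint8)*255,40,1500):
    p=cen(c);q=ray("side",p,.015)
    if .3<q[0]<.7 and abs(q[1])<.4: print(np.round(p,1),np.round(q*1000,1))
E
```

```text
[0.50590859 0.0852722  0.11168947] [ 179.90952391   -0.27122252 -155.60008581]
[281.9 291. ] [348.8 270.   15. ]
[154.4 280.1] [617.5 346.4  15. ]
[247.5 244.5] [472.8 179.1  15. ]
[278.  213.2] [446.6  59.2  15. ]
[197.8 210.2] [637.2 122.7  15. ]
[242.7 192.3] [561.1  22.4  15. ]
[305.5 184. ] [421.1 -66.7  15. ]
[254.2 149.2] [ 610.1 -153.5   15. ]
[284.2 108.1] [ 610.5 -381.    15. ]
```

View pics/s3.png

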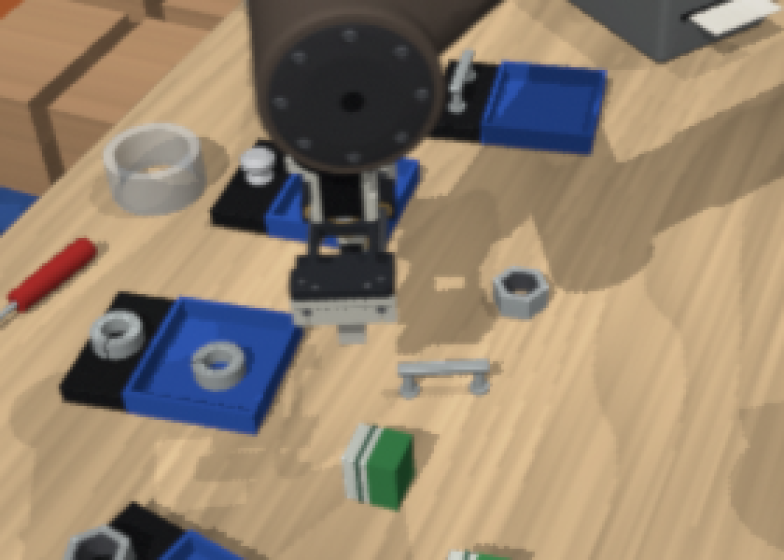

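The collar lies flat in its tray near (218,365), and the other parts haven't moved. Next is the pull.

jog_arm(
  deltas=[
    [[0,-4.5,-1.3,0,0],[0,-2,-0.6,-1,0],[0,0,0,-3.5,0],[0,0,0,-2.4,0],[0,0,0,-1,0],[0,0,0,-0.4,0],[0,0,0,0,0]],
  ],
  force=20,
)

```text
time_s: 12.88
tcp_pos: [0.4497, 0.0697, 0.0299]
eef_rot: [-180.0, 0.0, -155.6]
contact_force: [0.1, 0.3, 0.3]
gripper_width: 0.0442
gripper_force: 0.0
```

jog_arm(
  deltas=[
    [[0,-0.9,-0.3,-0.2,0],[0,0,0,0,0],[-1,0,0,0,0],[-1,0,0,0,0],[-1,0,0,0,0],[-1,0,0,0,0],[-1,0,0,0,0],[-1,0,0,0,0]],
  ],
)

```text
time_s: 13.88
tcp_pos: [0.4403, 0.0666, 0.0275]
eef_rot: [180.0, -0.0, -155.6]
contact_force: [0.1, 0.8, -0.2]
gripper_width: 0.0115
gripper_force: 20.0
```

jog_arm(
  deltas=[
    [[-1,0,0,0,0],[-1,0,0,0,0]],
  ],
)

```text
time_s: 14.12
tcp_pos: [0.4404, 0.0666, 0.0276]
eef_rot: [180.0, 0.0, -155.6]
contact_force: [1.0, 0.4, -0.9]
gripper_width: 0.0118
gripper_force: 20.0
```

jog_arm(
  deltas=[
    [[-1,0,0,1.5,0],[-1,0,0,3.5,0],[-1,0,0,4,0],[-1,0.6,-3,0,0],[-1,0.8,-5.2,0,0],[-1,0.8,-5.2,0,0],[-1,0.8,-5.2,0,0],[-1,0.8,-5.2,0,0]],
  ],
)

```text
time_s: 15.12
tcp_pos: [0.4782, -0.1731, 0.1175]
eef_rot: [180.0, -0.0, -155.6]
contact_force: [1.1, 0.7, -1.1]
gripper_width: 0.012
gripper_force: 20.0
```

jog_arm(
  deltas=[
    [[-1,0.8,-5.2,0,0],[-1,0.8,-5.2,0,0],[-1,0.7,-4.5,0,0],[-1,0.5,-3,0,0],[-1,0,-1,0,0],[-1,0,0,0,0]],
  ],
)

```text
time_s: 15.88
tcp_pos: [0.5057, -0.3605, 0.117]
eef_rot: [179.9, -0.0, -155.7]
contact_force: [-0.2, 0.6, -2.0]
gripper_width: 0.0119
gripper_force: 20.0
```

jog_arm(
  deltas=[
    [[-1,0,0,-3,0],[-1,0,0,-2.5,0],[-1,0,0,-1.5,0],[-1,0,0,-0.7,0],[-1,0,0,-0.3,0],[-1,0,0,0,0]],
  ],
)

```text
time_s: 16.62
tcp_pos: [0.5066, -0.3605, 0.0381]
eef_rot: [-180.0, 0.0, -155.6]
contact_force: [0.5, 0.2, -0.6]
gripper_width: 0.0121
gripper_force: 20.0
```

```bash
python3 - <<'E'
from h import *
im=r.capture("side");cv2.imwrite("pics/s4.png",cv2.resize(im[80:180,220:370],(780,520),interpolation=3))
E
```

```text
(no output)
```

View pics/s4.png

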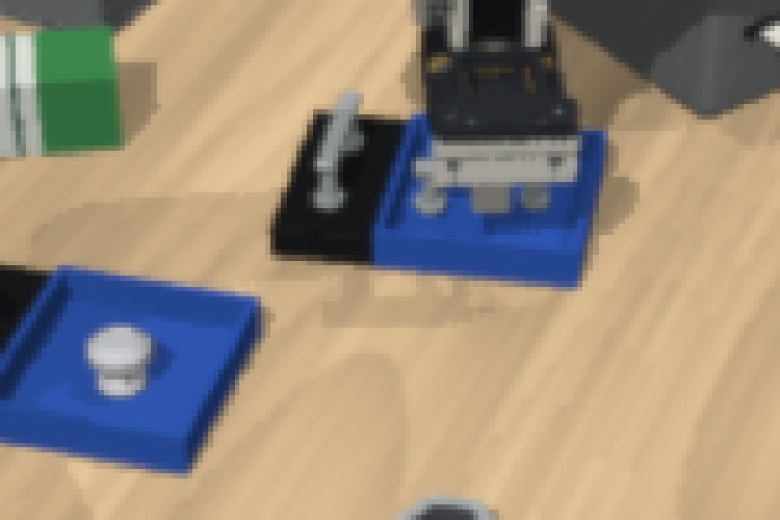

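The knob stands in its tray at (120,360). The pull is level between its feet at (430,200) and (535,195), just above the tray floor.

jog_arm(
  deltas=[
    [[-1,0,0,-0.3,0],[-1,0,0,-0.2,0],[-1,0,0,0,0]],
  ],
)

```text
time_s: 17.05
tcp_pos: [0.5064, -0.3605, 0.0327]
eef_rot: [-180.0, 0.0, -155.6]
contact_force: [0.3, 0.5, -0.9]
gripper_width: 0.0117
gripper_force: 20.0
```

jog_arm(
  deltas=[
    [[-1,0,0,-0.05,0],[-1,0,0,0,0]],
  ],
)

```text
time_s: 17.3
tcp_pos: [0.5065, -0.3606, 0.0325]
eef_rot: [-180.0, 0.0, -155.6]
contact_force: [-0.8, -1.2, 2.6]
gripper_width: 0.0115
gripper_force: 20.0
```

jog_arm(
  deltas=[
    [[-0.1,0,0,0,0],[-0.1,0,0,0,0],[-0.1,0,0,0,0],[-0.1,0,0,2,0],[0.5,0,0,4,0],[0.5,-0.6,2.5,3,0.1],[0.6,-1.4,5,0,0.1],[0.6,-1.4,5,0,0.1]],
  ],
)

```text
time_s: 18.3
tcp_pos: [0.472, -0.2344, 0.1224]
eef_rot: [-180.0, 0.0, -138.3]
contact_force: [0.6, 0.5, 0.1]
gripper_width: 0.0691
gripper_force: 0.0
```

jog_arm(
  deltas=[
    [[0.6,-1.4,5,0,0.1],[0.6,-1.4,5,0,0.1],[0.6,-1.4,4.2,0,0.1],[0.6,-0.9,2.5,0,0.06],[0.6,0,0,0,0]],
  ],
)

```text
time_s: 18.92
tcp_pos: [0.421, -0.0671, 0.1224]
eef_rot: [-180.0, 0.0, -117.6]
contact_force: [-0.2, 1.1, 0.2]
gripper_width: 0.0702
gripper_force: 0.0
```

```bash
python3 - <<'E'
from h import *
print(r.get_state()["tcp_pos"],r.get_state()["eef_rot"])
im=r.capture("side");H,S,V=cv2.split(cv2.cvtColor(im,cv2.COLOR_BGR2HSV))
cv2.imwrite("pics/s5.png",cv2.resize(im[80:220,200:400],(800,560),interpolation=3))
t=cv2.imread("pics/top0.png");H,S,V=cv2.split(cv2.cvtColor(t,cv2.COLOR_BGR2HSV))
for c in blobs(((S<70)&(V>60)).astype(np.uint8)*255,250,350):
    if abs(cen(c)[0]-313.7)<3:
        P=np.array([ray("top",p[0],.022)[:2] for p in c])*1000;P-=P.mean(0)
        a=np.arctan2(P[:,1],P[:,0]);h=(np.hypot(*P.T)*np.exp(6j*a)).sum();print("corner deg",np.degrees(np.angle(h))/6)
E
```

```text
[ 0.42095383 -0.06714938  0.12244377] [-1.79969014e+02  4.29812734e-02 -1.17604597e+02]
corner deg 7.979701687517909
```

View pics/s5.png

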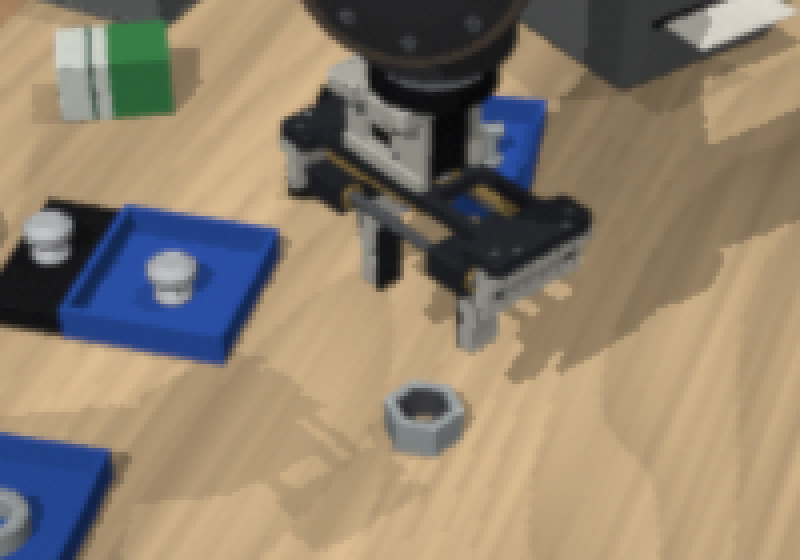

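The knob is standing in its tray, the nut at (425,417) is below the open jaws, and the pull's foot shows in its tray at (490,140). Descending on the nut across its flats.

jog_arm(
  deltas=[
    [[0.6,0,-0.1,-3.5,0.05],[0.6,0,0,-3.5,0],[0.6,0,0,-2,0],[0.6,0,0,-0.9,0],[0.6,0,0,0,0],[-1,0,0,0,0],[-1,0,0,0,0],[-1,0,0,0,0]],
  ],
  force=35,
)

```text
time_s: 19.98
tcp_pos: [0.4219, -0.0693, 0.0237]
eef_rot: [-179.9, 0.1, -114.9]
contact_force: [-0.2, 0.6, 3.2]
gripper_width: 0.046
gripper_force: 35.4
```

jog_arm(
  deltas=[
    [[-1,0,0,0,0],[-1,0,0,0,0],[-1,0,0,0,0]],
  ],
)

```text
time_s: 20.35
tcp_pos: [0.4219, -0.0693, 0.0237]
eef_rot: [-179.9, 0.0, -114.9]
contact_force: [-1.4, -0.3, 6.5]
gripper_width: 0.046
gripper_force: 34.7
```

jog_arm(
  deltas=[
    [[-1,0,0,1.5,0],[-1,0,0,3.5,0],[-1,0,0,4.5,0],[-1,0.6,3,0,0],[-1,1.1,5.2,0,0],[-1,1.1,5.2,0,0],[-1,1.1,5.2,0,0],[-1,1.1,5.2,0,0]],
  ],
)

```text
time_s: 21.35
tcp_pos: [0.4709, 0.1702, 0.1179]
eef_rot: [180.0, -0.0, -114.9]
contact_force: [1.7, -0.4, -1.8]
gripper_width: 0.0458
gripper_force: 34.7
```

jog_arm(
  deltas=[
    [[-1,1.1,5.2,0,0],[-1,1.1,5.2,0,0],[-1,1,5,0,0],[-1,0.7,3.6,0,0],[-1,0.2,1.4,0,0],[-1,0,0,0,0]],
  ],
)

```text
time_s: 22.1
tcp_pos: [0.5117, 0.3727, 0.1172]
eef_rot: [180.0, -0.1, -114.9]
contact_force: [0.7, -0.5, -2.9]
gripper_width: 0.0459
gripper_force: 34.7
```

jog_arm(
  deltas=[
    [[-1,0,0,-0.5,-0.12],[-1,0,0,-0.5,-0.14],[-1,0,0,-1,-0.14],[-1,0,0,-2,-0.14],[-1,0,0,-2,0],[-1,0,0,-1.2,0],[-1,0,0,-0.5,0],[-1,0,0,0,0]],
  ],
)

```text
time_s: 23.1
tcp_pos: [0.5124, 0.3723, 0.0412]
eef_rot: [-180.0, -0.0, -145.9]
contact_force: [-0.5, 0.1, -2.2]
gripper_width: 0.046
gripper_force: 34.7
```

```bash
python3 - <<'E'
from h import *
im=r.capture("side");cv2.imwrite("pics/s6.png",cv2.resize(im[230:380,110:310],(800,600),interpolation=3))
E
```

```text
(no output)
```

View pics/s6.png

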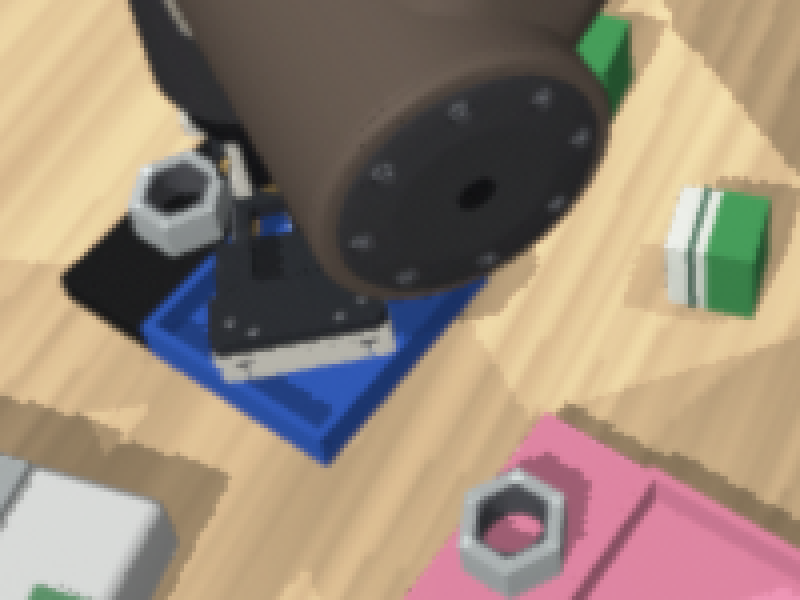

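The gripper is over the nut tray and clear of the walls and of the sample at (178,200). Lowering it the rest of the way.

jog_arm(
  deltas=[
    [[-1,0,0,-0.7,0],[-1,0,0,-0.35,0],[-1,0,0,-0.2,0],[-1,0,0,0,0]],
  ],
)

```text
time_s: 23.65
tcp_pos: [0.5123, 0.3725, 0.0288]
eef_rot: [-180.0, -0.0, -145.9]
contact_force: [-1.9, -0.9, -0.2]
gripper_width: 0.0459
gripper_force: 34.7
```

jog_arm(
  deltas=[
    [[-1,0,0,-0.05,0],[-1,0,0,0,0]],
  ],
)

```text
time_s: 23.9
tcp_pos: [0.5123, 0.3726, 0.0287]
eef_rot: [-180.0, 0.0, -145.8]
contact_force: [-2.6, -2.0, 5.5]
gripper_width: 0.0459
gripper_force: 34.7
```

Contact. Releasing, lifting and backing away.

jog_arm(
  deltas=[
    [[0.35,0,0,0,0],[0.35,0,0,0,0],[0.35,0,0,0,0],[0.35,0,0,1.5,0],[0.35,0,0,3.5,0],[0.35,0,0,5,0],[0.35,0,0,5,0],[0.35,0,0,3,0]],
  ],
)

```text
time_s: 24.9
tcp_pos: [0.513, 0.3731, 0.2125]
eef_rot: [179.9, 0.3, -145.8]
contact_force: [0.0, 0.5, -0.4]
gripper_width: 0.0593
gripper_force: 0.0
```

jog_arm(
  deltas=[
    [[0.35,-1,-5,0,0],[0.35,-1,-5,0,0],[0.35,-1,-5,0,0],[0.35,-1,-5,0,0],[0.35,-1,-5,0,0],[0.35,-1,-4,0,0],[0.35,0,0,0,0]],
  ],
)

```text
time_s: 25.78
tcp_pos: [0.4515, 0.0804, 0.2094]
eef_rot: [-180.0, 0.1, -146.0]
contact_force: [-0.1, 0.2, 0.4]
gripper_width: 0.0592
gripper_force: 0.0
```

```bash
python3 - <<'E'
from h import *
im=r.capture("side");cv2.imwrite("pics/s7.png",cv2.resize(im[70:370,60:460],(800,600),interpolation=3))
H,S,V=cv2.split(cv2.cvtColor(im,cv2.COLOR_BGR2HSV))
for c in blobs(((H>50)&(H<85)&(S>120)).astype(np.uint8)*255,60,900)[:]: print("green",np.round(ray("side",cen(c),.03)*1000))
for c in blobs(((S<70)&(V>60)).astype(np.uint8)*255,40,1500):
    q=ray("side",cen(c),.018)
    if .3<q[0]<.7 and abs(q[1])<.4: print(np.round(q*1000,1))
E
```

```text
green [320. 275.  30.]
green [439. 188.  30.]
green [ 778. -365.   30.]
green [ 157. -607.   30.]
green [ 201. -805.   30.]
green [-111. -887.   30.]
green [ 305. -782.   30.]
green [  84. -730.   30.]
green [ -146. -1406.    30.]
green [   13. -1387.    30.]
green [  173. -1358.    30.]
green [  295. -1338.    30.]
[512.6 373.3  18. ]
[348.1 271.7  18. ]
[615.7 348.2  18. ]
[471.6 181.2  18. ]
[635.4 125.1  18. ]
[ 529.2 -125.4   18. ]
[ 640.1 -140.3   18. ]
[ 512. -374.   18.]
[ 608.5 -362.8   18. ]
[ 684.8 -313.1   18. ]
```

View pics/s7.png

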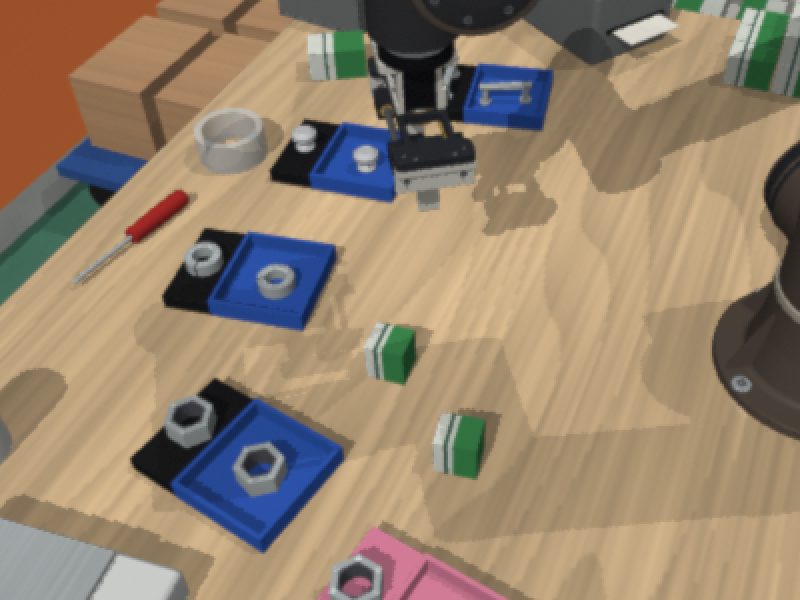

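All four pieces are in their trays: nut (260,468), collar (276,281), knob (366,158) and pull (506,92), each flat or standing. The cartons haven't moved, and the gripper is clear.

```bash
python3 -c "
from plant import r
print(r.close_job())"
```

```text
the job is handed in; nothing more can be done
None
```

The nut, collar, knob and pull are each set down in their matching blue trays, both cartons are where they stood, and the job was handed in at about 26 s; no verdict came back.

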